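Shift the banding wheel's lever through its zigzag gate

ROBOT

A 7-joint arm with a two-finger parallel gripper is mounted at the origin on a cart in front of the work surface, level with it; the furniture and walls round the work are solid. World frame = base frame: x ahead of the robot, y to its left, z up, the work surface at z = 0. Lengths are in m, angles in rad, forces in N, time in s.
With the tool pointing down it reaches from about 0.425 to 0.975 m from the base axis. Payload 16.7 kg.
Tool frame: the origin (TCP) lies at the very end of the fingers, on their centre line; the grasp point (between the pads) lies 19 mm behind it (manip.grip_depth is the y of the grasp point in the tool frame, in m); y points along the fingers, x is the direction in which the jaws open and shut, and the axes are right-handed (so a half turn about y gives the same grasp; the last joint's range is limited). The gripper opens to 85 mm and grips with 20 to 120 N. Pads are 22 mm wide; open, the fingers measure 114 mm over their backs; the gripper's body (76 mm by 85 mm) begins 54 mm behind the grasp point. The pads swing forward as they close: fully open they stand 13 mm farther back than shut.
Start: joints at [1.016, 0.426, 0.074, 1.606, -0.034, 1.111, -0.067], TCP at [0.266, -0.62, 0.231] pointing down, gripper open.
Joint ranges: [-2.85, 2.85], [-0.5, 2.14], [-1.23, 1.37], [0.21, 2.46], [-1.02, 4.16], [0.16, 2.05], [-2.73, 2.73]. Speed limits (rad/s): [1.89, 1.89, 2.39, 2.39, 3.01, 3.01, 3.01].

INTERFACE

Orientations are given as a unit quaternion [x, y, z, w].
In Python, from station import monitor, eyes, job, manip gives the robot as it stands.
- The arm moves only by the tool move_arm, never from a script. Its argument "series" is a list of rows, each a list of 5 numbers: the shift along the world's x, y, z in mm, then the turn about the world's z in degrees, then the finger opening in mm, from 0 to 85.4. In form: [[x, y, z, turn, claw], ...]. A call has 1 to 12 rows; each row shifts and turns the commanded pose from where the row before left it; what a row does not reach is not made up. A row lasts 1/8 s, in which the tool goes at most 62.5 mm and 10.7 degrees, less where a joint would pass 70% of its speed; a pose out of reach is approached as far as the arm can. A call with a gripper value outside its range is refused whole. The fingers move at their own pace and stop on an object; "squeeze" is the grip in N (left out, the last holds). Time passes only in rows, so rows that do not move let the fingers close. It gives the time, the measured TCP pose, the force and the opening at its end, in the units of the state.
- monitor.observe(): the state, without advancing time (a new reading comes with each control period).
- eyes.capture(name): name is "side" or "top"; returns the picture (420x560x3 uint8, red, green, blue); there is no depth.
- eyes.camera_model(name): a dict with "vfov" (degrees; the focal length in pixels is half the picture's height over the tangent of half this angle, whatever the lens; pixels are square), "cx", "cy" (the principal point, pixels), "k1" (the pictures are not rectified: a ray, as slopes to the right and down, at radius r is drawn at 1 + k1 r^2 times it, then the intrinsics apply), "world_from_camera" (4x4, takes a point from camera to world coordinates). Camera axes: x right, y up, looking along -z (the intrinsics and any distortion apply to the point x, -y, -z); pixel columns grow to the right and rows downward; lengths in m; the calibration is good to about 2 mm. A picture is of the moment at which its call begins. camera_model takes no time and is no camera call.
- job.sign_off(): hands the job in, once; it reports no verdict.
The state is a dict: "t": time; "q": joint angles; "joint_vel": joint speeds; "joint_efforts": joint torques, N m; "tcp_pos": TCP position; "orientation": TCP orientation; "ft_force": force on the tool from outside, world axes, zero at the start; "torque": the same for the moment, N m; "opening": opening from 0.0 (shut) to 1.0 (fully open).
Only numpy, scipy, OpenCV 4.12 (cv2) and the standard library are available. Lean on these libraries where they do the work, as an engineer would, in place of code of your own. Each camera call takes 0.05 s, during which the arm holds its last target. There are 200 camera calls.

TASK

Set the pottery banding wheel to run: its drive box is the one joined to the round turntable, and its lever stands in the near end of a zigzag slot. Work the lever along the slot, bend by bend, until it is fully home at the far end next to the turntable, and let go of it. Leave the lever of the other box, the lamp dimmer with the straight slot, where it is.

Things in the scene. Friction and masses are not known exactly. Their poses are not given: they have to be found in the camera images.
- wheel_drive: Fixed box 204 x 140 mm, top at z 68; its turntable (170 mm wide, 56 high) stands beyond the +x end. Origin: centre of the box's underside; +x to the turntable, +y left. Zigzag slot, 28 mm wide with solid walls, centre line (x, y mm): start (-66,-22), (-22,-22), (-22,22), (22,22), (22,-22), far end (66,-22). The 12 mm lever stem has 8 mm of play to each side of it.
- gate_knob (a point): Centre of the zigzag lever's round black knob: 30 mm in diameter, 96 to 136 mm above the desk, centre always at 116, on an upright 12 mm steel stem. The lever does not tilt, turn or lift: it slides upright in the slot, with about 1.5 N of friction along x and along y, and stays where left. Starts at the near end of the slot, 0 to 12 mm past the start point.
- dimmer_knob (a point): Centre of the lamp dimmer's knob, the same knob at the same height, on an equal fixed box (204 x 140 x 68 mm) with one straight slot and no turntable. It slides as easily and is to be left alone. The boxes stand at least 340 mm apart, centre to centre, one left and one right; which is which varies.

How it is judged:
By the outcome, as a careful person would: the job done as asked, in the order asked, and still so for the second after the job is handed in, with the robot touching nothing.
It also fails if it takes over 40 s, if anything falls off the work surface, if the arm or the gripper's body presses on something with over 40 N, if the wrist force passes 120 N, or if a joint passes its speed limit or range.

## Working session

There is one attempt and no reset: what is moved stays moved. The work goes in short steps, Python scripts to look and compute and a tool call to move; the robot and the scene stay as the last step left them, time stands still between calls to the robot, and variables do not carry over. Pictures are saved under pics/ and viewed, about 8 in all and at most 12, crops included, and the job is handed in when it is done.

Besides the shell and the picture viewer there is one more tool, called in YAML: its name, and indented under it one key for each argument. move_arm: Moves the arm, as the interface text tells. Its arguments: {"type":"object","properties":{"series":{"type":"array"},"squeeze":{"type":"number"}},"required":["series"]}

```bash
mkdir -p pics; ls
cat > h.py <<'E'
import numpy as np, cv2
from station import monitor, eyes, job, manip
def cap(n,f):
    im=eyes.capture(n); cv2.imwrite('pics/'+f,im[:,:,::-1]); return im
def ray(n,u,v):
    m=eyes.camera_model(n); f=210/np.tan(np.radians(m['vfov'])/2)
    K=np.array([[f,0,m['cx']],[0,f,m['cy']],[0,0,1]])
    p=cv2.undistortPoints(np.array([[[u,v]]],float),K,np.array([m['k1'],0,0,0,0.]))  # ponytail: forward model k1 only
    x,y=p[0,0]; T=np.array(m['world_from_camera'])
    return T[:3,3],T[:3,:3]@np.array([x,-y,-1])
def onz(n,u,v,z):
    o,d=ray(n,u,v); return o+d*(z-o[2])/d[2]
E
python3 - <<'E'
from h import *
for n in('side','top'):
    cap(n,n+'1.png'); m=eyes.camera_model(n); print(n,m['vfov'],m['k1'],np.round(np.array(m['world_from_camera']),3).tolist())
s=monitor.observe(); print(s['t'],s['tcp_pos'],s['orientation'],s['opening'],s['ft_force'])
E
```

```text
pics
side 51.01802088654271 -0.08660797901425597 [[-0.999, 0.013, -0.045, 0.418], [-0.042, -0.648, 0.761, 0.804], [-0.019, 0.762, 0.648, 0.801], [0.0, 0.0, 0.0, 1.0]]
top 47.81517921559524 0.03832111984983341 [[0.001, 0.991, -0.132, 0.309], [-1.0, -0.001, -0.019, -0.038], [-0.019, 0.132, 0.991, 1.366], [0.0, 0.0, 0.0, 1.0]]
0.1 [ 0.26568489 -0.62010332  0.23065206] [-0.59009049  0.38966147 -0.38891853  0.59050786] 1.0006732236817273 [-0.47486462  0.57011755  0.42382219]
```

View pics/top1.png

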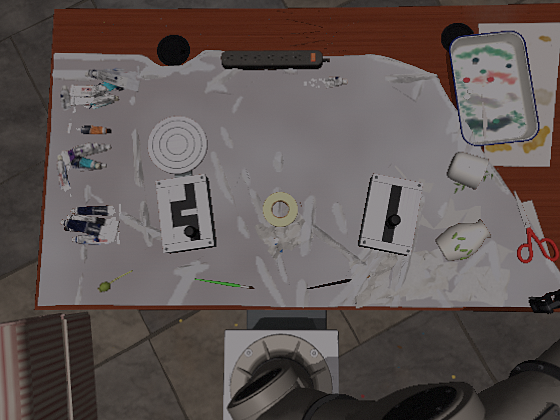

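View pics/side1.png

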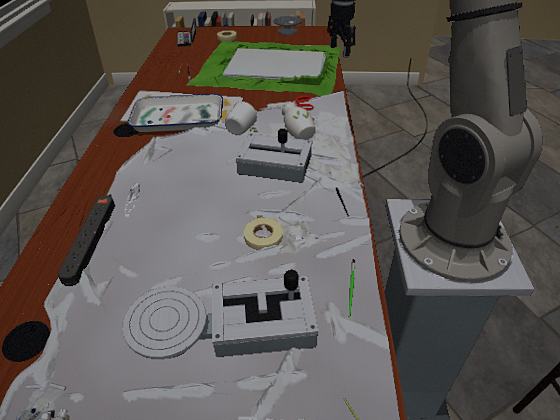

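The wheel drive is on the left: box about (187,213), turntable (178,145), knob (190,232) in the top view. The dimmer is on the right, with its knob at (394,220). Next I'll measure the left box more closely.

Run:
```python
from h import *
im=cv2.imread('pics/top1.png')
x0,y0=135,105
c=im[y0:265,x0:230]; cv2.imwrite('pics/crop.png',cv2.resize(c,None,fx=3.7,fy=3.7,interpolation=cv2.INTER_CUBIC) if 0 else cv2.resize(c,None,fx=3.75*1,fy=3.75,interpolation=cv2.INTER_CUBIC))
g=cv2.cvtColor(im,cv2.COLOR_BGR2GRAY)
s=cv2.imread('pics/side1.png')
# dark slot+knob blobs
for nm,I,(a,b,w,h) in(('top',im,(150,165,70,95)),('side',s,(200,260,125,100))):
    G=cv2.cvtColor(I,cv2.COLOR_BGR2GRAY)[b:b+h,a:a+w]
    for th in(25,40,70):
        n,l,st,ce=cv2.connectedComponentsWithStats((G<th).astype('uint8'))
        print(nm,th,[(list(map(int,st[i]+[a,b,0,0,0])),np.round(ce[i]+[a,b],1).tolist()) for i in range(1,n) if st[i,4]>15])
cs=cv2.resize(s[255:360,195:330],None,fx=4.4,fy=4.4,interpolation=cv2.INTER_CUBIC)
cv2.imwrite('pics/crops.png',cs)
```

```text
top 25 [([170, 177, 46, 77, 202], [205.8, 222.1]), ([184, 226, 16, 15, 111], [193.5, 233.2])]
top 40 [([168, 177, 48, 77, 215], [204.9, 223.2]), ([171, 183, 29, 58, 815], [186.0, 213.0])]
top 70 [([175, 169, 18, 7, 37], [184.7, 172.9]), ([167, 177, 49, 77, 229], [204.6, 222.9]), ([170, 183, 31, 58, 888], [186.3, 213.5])]
side 25 [([284, 270, 14, 21, 238], [290.6, 280.1]), ([223, 293, 66, 30, 869], [259.2, 306.9]), ([294, 292, 6, 7, 37], [296.5, 295.4])]
side 40 [([284, 269, 14, 22, 257], [290.6, 279.8]), ([223, 293, 67, 30, 939], [259.2, 306.9]), ([293, 292, 7, 8, 41], [296.4, 295.4])]
side 70 [([223, 269, 78, 54, 1359], [267.3, 300.8]), ([200, 315, 12, 24, 109], [205.4, 330.8]), ([214, 334, 104, 23, 1189], [265.4, 345.7])]
```

View pics/crop.png

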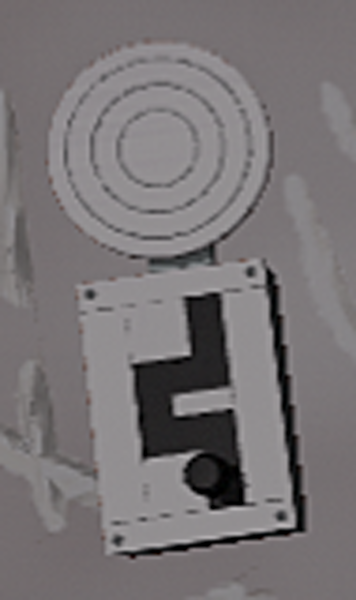

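View pics/crops.png

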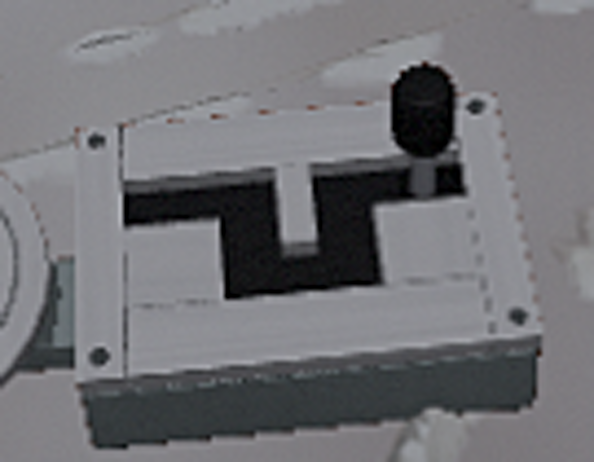

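The top crop shows the box corners at (78,287), (265,259), (298,528) and (107,555), with the turntable at (159,149). The side crop shows its four corner screws and the knob at the near end. I'll triangulate from both.

Run:
```python
from h import *
def tri(a,b):
    (o1,d1),(o2,d2)=ray('top',*a),ray('side',*b)
    s=np.linalg.lstsq(np.c_[d1,-d2],o2-o1,rcond=None)[0]
    p,q=o1+s[0]*d1,o2+s[1]*d2; return (p+q)/2,np.linalg.norm(p-q)
T=lambda u,v:(u/3.75+135-.4,v/3.75+105-.4)
S=lambda u,v:(u/4.4+195-.4,v/4.4+255-.4)
cor=[(78,287),(265,259),(298,528),(107,555)]
P=np.array([onz('top',*T(*c),.068) for c in cor])*1000
print('corners',P.round(1)); print('sizes',[np.linalg.norm(P[i]-P[i-1]).round(1) for i in range(4)],'ctr',P.mean(0).round(1))
tc=[(90,294),(251,272),(281,517),(118,541)]; sc=[(99,357),(96,141),(475,106),(517,316)]
A=np.array([onz('top',*T(*c),.068) for c in tc])*1000;B=np.array([onz('side',*S(*c),.068) for c in sc])*1000
for t,s in zip(tc,sc):
    p,e=tri(T(*t),S(*s)); print('screw',(p*1000).round(1),round(e*1000,1))
C=[]
for n,Q in(('A',A),('B',B)):
    f=(Q[0]+Q[1]-Q[2]-Q[3])/2; l=(Q[0]+Q[3]-Q[1]-Q[2])/2
    print(n,'ctr',Q.mean(0).round(1),'yaw',np.degrees(np.arctan2(f[1],f[0])).round(2),np.degrees(np.arctan2(-l[0],l[1])).round(2),np.linalg.norm(f),np.linalg.norm(l)); C.append(Q.mean(0))
tt=onz('top',*T(159,149),.056)*1000; print('turntable',tt.round(1))
p,e=tri(T(207,476),(290.6,279.8)); print('knob tri',p*1000,e*1000, 'top z136',onz('top',*T(207,474),.136)*1000,'side z116',onz('side',290.6,279.8,.116)*1000)
Q=(A+B)/2; c=Q.mean(0); f=(Q[0]+Q[1]-Q[2]-Q[3]);th=np.arctan2(f[1],f[0]); R=np.array([[np.cos(th),-np.sin(th)],[np.sin(th),np.cos(th)]])
print('c',c,'yaw',np.degrees(th)); print('knob local',((p[:2]*1000-c[:2])@R).round(1),'tt local',((tt[:2]-c[:2])@R).round(1))
for w in[(-66,-22),(-22,-22),(-22,22),(22,22),(22,-22),(66,-22)]: print(w,(c[:2]+R@w).round(1))
for w in[(44,0),(0,44)]: print('step',w,(R@w).round(1))
s=monitor.observe()
from scipy.spatial.transform import Rotation as Ro
print(Ro.from_quat(s['orientation']).as_matrix().round(3).tolist(),manip.grip_depth)
```

```text
corners [[562.  349.3  68. ]
 [583.  210.5  68. ]
 [382.6 181.7  68. ]
 [363.1 320.7  68. ]]
sizes [np.float64(201.0), np.float64(140.4), np.float64(202.5), np.float64(140.4)] ctr [472.7 265.6  68. ]
screw [555.7 339.6  69.9] 1.1
screw [572.7 220.5  69.3] 0.4
screw [390.7 194.   69.4] 0.3
screw [373.4 312.7  69.1] 0.4
A ctr [473.4 267.1  68. ] yaw 8.34 8.09 184.93103033130896 120.31657239951265
B ctr [473.2 265.7  68. ] yaw 8.31 8.27 183.9172550784151 120.3403573289663
turntable [670.7 295.2  56. ]
knob tri [416.45048293 238.22964742 118.35365536] 0.002058136702141328 top z136 [416.33290004 234.36596947 136.        ] side z116 [416.44473258 236.2783567  116.        ]
c [473.29591891 266.3844915   68.        ] yaw 8.321747118181902
knob local [-60.3 -19.6] tt local [ 1.995e+02 -1.000e-01]
(-66, -22) [411.2 235.1]
(-22, -22) [454.7 241.4]
(-22, 22) [448.3 285. ]
(22, 22) [491.9 291.3]
(22, -22) [498.2 247.8]
(66, -22) [541.8 254.2]
step (44, 0) [43.5  6.4]
step (0, 44) [-6.4 43.5]
[[0.394, -0.001, 0.919], [-0.919, 0.001, 0.394], [-0.001, -1.0, -0.0]] -0.0187
```

The fit is consistent: the box measures 201×140, the yaw is 8.3°, the turntable falls on local (199,0), and the knob is at world (416,237), local (-60,-20). I'll swing over along an arc, turning the jaws onto the box axis.

move_arm:
  series:
    - [37,34,5,7.5,85]
    - [37,34,5,7.5,85]
    - [37,34,5,7.5,85]
    - [37,34,5,7.5,85]
    - [36,34,5,7.5,85]
    - [14,50,0,7.5,85]
    - [14,50,0,7.5,85]
    - [14,50,0,7.5,85]
    - [14,50,0,7.5,85]
    - [14,50,0,7.5,85]
  squeeze: 30

```text
t: 1.35
tcp_pos: [0.5198, -0.1988, 0.2562]
orientation: [0.705, 0.052, -0.052, -0.705]
ft_force: [0.8, -0.1, -0.1]
opening: 0.993
```

move_arm:
  series:
    - [0,50,0,0,85]
    - [0,50,0,0,85]
    - [0,50,0,0,85]
    - [0,50,0,0,85]
    - [-17,40,0,0,85]
    - [-17,40,0,0,85]
    - [-17,40,0,0,85]
    - [-17,40,0,0,85]
    - [-18,38,-20,0,85]
    - [-18,38,-20,0,85]
    - [0,0,0,0,85]
    - [0,0,0,0,85]

```text
t: 2.85
tcp_pos: [0.4159, 0.2353, 0.2162]
orientation: [0.705, 0.05, -0.051, -0.705]
ft_force: [-0.4, -0.2, 0.3]
opening: 0.996
```

Run:
```python
from h import *
from scipy.spatial.transform import Rotation as Ro
cap('side','side2.png')
s=monitor.observe(); print(s['tcp_pos'],Ro.from_quat(s['orientation']).as_matrix()[:,0],s['q'].round(2) if hasattr(s['q'],'round') else s['q'])
```

```text
[0.41622937 0.2349733  0.21643204] [9.89918530e-01 1.41637920e-01 6.54441825e-05] [-0.01  0.18 -0.7   2.02  0.14  0.99 -0.63]
```

View pics/side2.png

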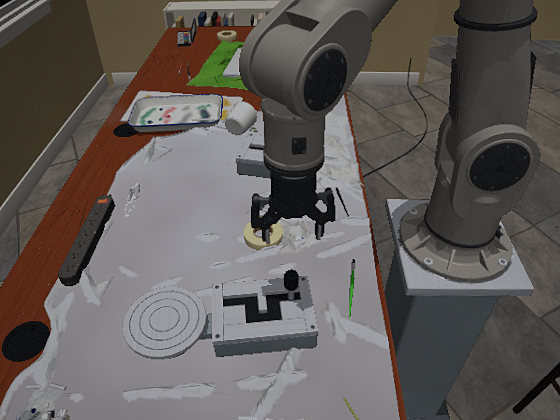

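The gripper is above the knob, in line with it, and the knob hasn't moved (291,280). Next: descend and grip.

move_arm:
  series:
    - [0,2,-30,0,85]
    - [0,0,-30,0,85]
    - [0,0,-30,0,85]
    - [0,0,-20,0,85]
    - [0,0,-8,0,85]
    - [0,0,0,0,85]
    - [0,0,0,0,20]
    - [0,0,0,0,20]
    - [0,0,0,0,20]
    - [0,0,0,0,20]
    - [0,0,0,0,20]
    - [0,0,0,0,20]
  squeeze: 30

```text
t: 4.4
tcp_pos: [0.4161, 0.2377, 0.0988]
orientation: [-0.705, -0.051, 0.05, 0.705]
ft_force: [-0.4, -1.5, 6.5]
opening: 0.34
```

Gripped at 0.34, about 29 mm. First leg: +x to the first bend.

move_arm:
  series:
    - [9.6,1,0,0,20]
    - [9.6,1,0,0,20]
    - [9.6,1,0,0,20]
    - [9.6,1,0,0,20]
    - [0,0,0,0,20]

```text
t: 5.03
tcp_pos: [0.4552, 0.2422, 0.0988]
orientation: [-0.705, -0.051, 0.05, 0.706]
ft_force: [0.3, 1.7, 6.8]
opening: 0.339
```

move_arm:
  series:
    - [-1.6,10.9,0,0,20]
    - [-1.6,10.9,0,0,20]
    - [-1.6,10.9,0,0,20]
    - [-1.6,10.9,0,0,20]
    - [0,0,0,0,20]

```text
t: 5.65
tcp_pos: [0.4477, 0.2864, 0.0986]
orientation: [-0.705, -0.051, 0.051, 0.706]
ft_force: [1.4, 1.3, 7.7]
opening: 0.343
```

Forces are low and the grip is holding. Continuing along +x, then -y.

move_arm:
  series:
    - [11,1.2,0,0,20]
    - [11,1.2,0,0,20]
    - [11,1.2,0,0,20]
    - [11,1.3,0,0,20]
    - [0,0,0,0,20]

```text
t: 6.28
tcp_pos: [0.4926, 0.2904, 0.0986]
orientation: [-0.705, -0.051, 0.05, 0.706]
ft_force: [0.3, 1.2, 7.1]
opening: 0.338
```

move_arm:
  series:
    - [1.6,-10.9,0,0,20]
    - [1.6,-10.9,0,0,20]
    - [1.6,-10.9,0,0,20]
    - [1.6,-10.9,0,0,20]
    - [0,0,0,0,20]

```text
t: 6.9
tcp_pos: [0.4987, 0.2457, 0.0988]
orientation: [0.705, 0.05, -0.05, -0.705]
ft_force: [0.7, -1.3, 9.3]
opening: 0.341
```

Run:
```python
from h import *
s=cap('side','side3.png')
cv2.imwrite('pics/s3.png',cv2.resize(s[170:370,180:340,::-1],None,fx=3,fy=3))
print(monitor.observe()['tcp_pos'])
```

```text
[0.4985831  0.2459561  0.09874165]
```

View pics/s3.png

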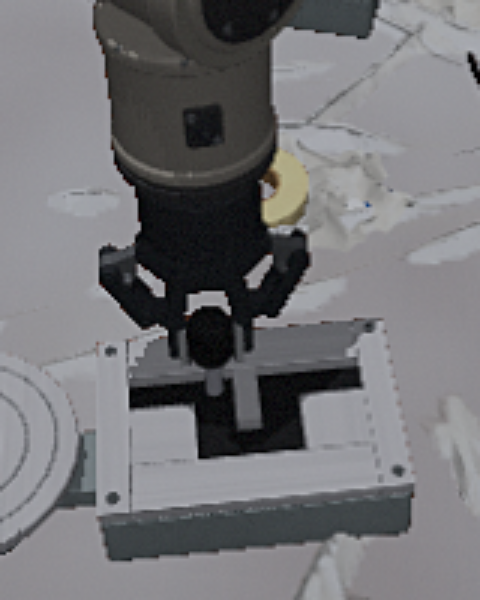

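The stem (215,380) is past the tongue, at the last bend. Now the final leg, then a gentle push to the end stop.

move_arm:
  series:
    - [10.8,2,0,0,20]
    - [10.8,2,0,0,20]
    - [10.8,2,0,0,20]
    - [10.8,2,0,0,20]
    - [0,0,0,0,20]

```text
t: 7.58
tcp_pos: [0.5424, 0.2545, 0.0988]
orientation: [-0.705, -0.051, 0.05, 0.706]
ft_force: [0.5, -2.0, 10.6]
opening: 0.339
```

move_arm:
  series:
    - [3,0.4,0,0,20]
    - [3,0.4,0,0,20]
    - [0,0,0,0,20]

```text
t: 7.95
tcp_pos: [0.5478, 0.2553, 0.0988]
orientation: [-0.705, -0.051, 0.05, 0.705]
ft_force: [0.8, -1.2, 9.9]
opening: 0.338
```

move_arm:
  series:
    - [2,0.3,0,0,20]
    - [1,0.1,0,0,20]
    - [0,0,0,0,20]

```text
t: 8.32
tcp_pos: [0.5505, 0.2556, 0.0987]
orientation: [-0.705, -0.051, 0.05, 0.705]
ft_force: [-0.6, -0.6, 9.8]
opening: 0.337
```

move_arm:
  series:
    - [1,0.1,0,0,20]
    - [1,0.1,0,0,20]
    - [0,0,0,0,20]

```text
t: 8.7
tcp_pos: [0.5512, 0.2558, 0.0987]
orientation: [0.705, 0.05, -0.051, -0.705]
ft_force: [-9.3, -2.6, 18.1]
opening: 0.336
```

The end stop is felt: 9 N at local x≈75, where 74 is expected. Releasing and lifting clear.

move_arm:
  series:
    - [0,0,0,0,85]
    - [0,0,0,0,85]
    - [0,0,0,0,85]
    - [0,0,0,0,85]
    - [0,0,0,0,85]
    - [0,0,25,0,85]
    - [0,0,35,0,85]
    - [0,0,45,0,85]
    - [-10,-45,10,0,85]
    - [-10,-50,0,0,85]
    - [0,-60,0,0,85]
    - [0,-60,0,0,85]

```text
t: 10.2
tcp_pos: [0.5322, 0.0391, 0.2136]
orientation: [0.705, 0.051, -0.05, -0.705]
ft_force: [0.8, 0.5, -0.3]
opening: 0.997
```

Run:
```python
from h import *
s=cap('side','side4.png'); t=cap('top','top4.png')
a=cv2.resize(s[230:370,110:340,::-1],(690,420)); cv2.imwrite('pics/s4.png',a)
G=cv2.cvtColor(s,cv2.COLOR_RGB2GRAY)[255:365,205:325]
n,l,st,ce=cv2.connectedComponentsWithStats((G<40).astype('uint8'))
for i in range(1,n):
    if st[i,4]>60:
        c=ce[i]+[205,255]; p=onz('side',*c,.116)*1000; d=p[:2]-[473.3,266.4]; th=np.radians(8.32)
        print(st[i],c.round(1),p.round(1),'local',d@np.array([np.cos(th),np.sin(th)]),d@np.array([-np.sin(th),np.cos(th)]))
# dimmer region change in side view
o=cv2.imread('pics/side1.png')[:,:,::-1]
print('dimmer diff',np.abs(o[120:180,235:315].astype(int)-s[120:180,235:315]).max())
```

```text
[ 10  20  16  22 262] [222.9 285.3] [550.3 254.  116. ] local 74.34117480549853 -23.43879901075242
[ 18  37  77  31 971] [262.9 306.2] [468.1 301.9 116. ] local 0.006127219080252032 35.924372242394206
dimmer diff 157
```

View pics/side4.png

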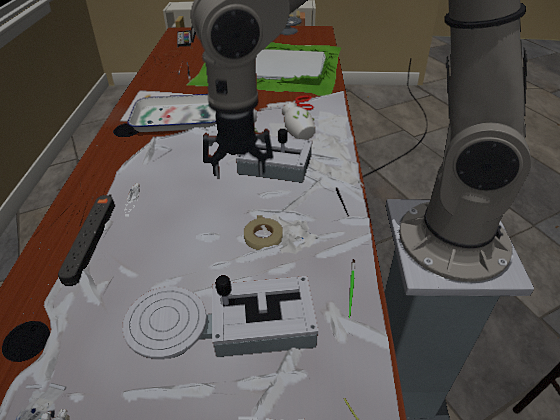

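The lever is home at local (74,-23), knob at pixel (223,285). The dimmer knob is still at its starting place (283,135), and the gripper is clear and touching nothing. The large dimmer difference comes from the arm and its shadow partly covering that area.

```bash
python3 -c "
from station import job
print(job.sign_off())"
```

```text
the job is handed in; nothing more can be done
None
```

The banding wheel's lever is fully home at the turntable end of its slot. I let go of it, and the job was handed in at about 10 s on the clock.

- **Work done:** I found the left box in both cameras and gripped the knob with 30 N. I moved it through all five legs of the slot until it met the end stop with about 9 N along the slot. Then I opened the gripper, lifted it and moved away. The highest wrist force reading was about 20 N.
- **Lever check:** the last picture puts the knob at (74, -23) mm on the box. The end stop should be at about x = 74.
- **Robot check:** the gripper is open, and the wrist force reads near zero.
- **Dimmer check:** by eye, the dimmer lever stands where it started. The automatic picture comparison for it showed a large difference, because the arm and its shadow were in that area, so that check was inconclusive.

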